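# Drive the spring pin home and offer up the die-holder cover

### The arm

A 6-joint arm with a two-finger parallel gripper is mounted at the origin on the work surface. World frame = base frame: x ahead of the robot, y to its left, z up, the work surface at z = 0. Lengths are in m, angles in rad, forces in N, time in s.
With the tool pointing down it reaches from about 0.3 to 0.875 m from the base axis. Payload 6.4 kg.
Tool frame: the origin (TCP) lies at the centre of the arm's flange, where the gripper is bolted on; the fingertips stand 173 mm ahead of it and the grasp point (between the pads) lies 155 mm ahead of it; z points along the fingers, x is the direction in which the jaws open and shut, and the axes are right-handed (so a half turn about z gives the same grasp; the last joint's range is limited). The gripper opens to 85 mm and grips with 20 to 120 N. Pads are 22 mm wide; open, the fingers measure 114 mm over their backs; the gripper's body (76 mm by 85 mm) begins 54 mm behind the grasp point. The pads swing forward as they close: fully open they stand 13 mm farther back than shut.
Start: joints at [-1.344, 0.181, 1.607, -0, 1.354, -0.206], TCP at [0.241, -0.522, 0.405] pointing down, gripper open.
Joint ranges: [-2.99, 2.99], [-0.89, 2.07], [0.3, 2.58], [-1.14, 4.28], [0, 2.63], [-3.12, 3.12]. Speed limits (rad/s): [2.57, 2.57, 3.01, 3.14, 3.14, 3.14].

### API

Orientations are given as a unit quaternion [w, x, y, z].
In Python, from bench import ctrl gives the robot as it stands. The module is installed in compiled form; this text tells all that it offers.
- The arm moves only by the tool move_arm, never from a script. Its argument "moves" is a list of rows, each an object of numbers: "gripper": the opening in per cent of the stroke, from 0 (shut) to 100 (fully open); "x", "y", "z": the shift along the tool's x, y, z in cm; "roll": the turn about the tool's z in degrees. In form: [{"gripper": .., "x": .., "y": .., "z": .., "roll": ..}, ...]. A call has 1 to 5 rows; each row shifts and turns the commanded pose from where the row before left it, along the tool's axes as they then stand; what a row does not reach is not made up. A row lasts 1/8 s, in which the tool goes at most 62.5 mm and 10.7 degrees, less where a joint would pass 70% of its speed; a pose out of reach is approached as far as the arm can. A call is refused whole if a number of a shift passes 6.25 or a number of a turn 10.7, either way. A call with a gripper value outside its range is refused whole. The fingers move at their own pace and stop on an object; the grip force is fixed at half the most. Time passes only in rows, so rows that do not move let the fingers close. It gives the time, the measured TCP pose, the force and the opening at its end, in the units of the state.
- ctrl.get_obs(): the state, without advancing time (a new reading comes with each control period).
- ctrl.camera(name): name is "scene" or "side" or "wrist"; returns a dict with "img" (384x512x3 uint8, red, green, blue), "fx", "fy", "cx", "cy" (pixels), "world_from_camera" (4x4, takes a point from camera to world coordinates); the wrist camera has in their place "tool_from_camera" (4x4, takes a point from camera to tool coordinates, whose origin is the TCP and whose axes are the tool frame's). Camera axes: x right, y up, looking along -z (the intrinsics and any distortion apply to the point x, -y, -z); pixel columns grow to the right and rows downward; lengths in m; the calibration is good to about 2 mm. The wrist camera is an equidistant fisheye: a pixel r from the principal point sees the ray r / f radians off the axis. A picture is of the moment at which its call begins: read the wrist's pose just before it. There is no depth.
- ctrl.hand_in(): hands the job in, once; it reports no verdict.
The state is a dict: "time_s": time; "q": joint angles; "dq": joint speeds; "joint_efforts": joint torques, N m; "eef_pos": TCP position; "eef_rot": TCP orientation; "wrist_force": force on the tool from outside, world axes, zero at the start; "torque": the same for the moment, N m; "opening": opening from 0.0 (shut) to 1.0 (fully open).
Only numpy, scipy, OpenCV 4.12 (cv2) and the standard library are available. Lean on these libraries where they do the work, as an engineer would, in place of code of your own. Each camera call takes 0.05 s, during which the arm holds its last target. There are 200 camera calls.

### The job

The tight spring pin in the middle of the brass die holder stands proud: drive it fully home with the mallet, and put the mallet back down on the bench clear of the holder. Then pick up the aluminium cover and hold it level, hovering about 2 cm above the holder without touching it, with its four holes lined up over the holder's four threaded holes (either way round), ready for the bolts. Finish while still holding the cover there, still; touch the pin with nothing but the mallet and leave the other things where they are.

Things in the scene. Friction and masses are not known exactly. Their poses are not given: they have to be found in the camera images.
- holder: brass die holder, a block 150 (x) x 110 (y) x 40 (z) mm bolted to the bench, with a low dark foot 14 mm high reaching 96 mm from the centre at each x end; it cannot move. Origin at the centre of its underside on the bench, z up, x along its long side. Four threaded holes, 10 mm across, open in its top face at x = +-50, y = +-30 mm.
- pin: steel spring pin, an upright plain round pin 16 mm in diameter at the centre of the holder's top face. Origin at the centre of its top end. It starts 14 to 18 mm proud of the holder's top face (58 to 54 mm above the bench); driven down it stops by itself (fully home) 3 mm proud, 43 mm above the bench. It slides straight down only, held by friction of about 7 N, and stays where it is driven.
- cover: aluminium cover plate 130 (x) x 90 (y) x 8 (z) mm, about 0.4 kg, lying flat on the bench, with a solid grip block upright in its middle, 50 (x) x 28 (y) mm and 36 mm tall (its top 44 mm above the plate's underside). Origin at the centre of the plate's underside, z up, x along its long side. Four through holes 18 mm across at x = +-50, y = +-30 mm. Half a turn about z makes no difference.
- mallet: mallet, about 0.4 kg, standing on a striking face. Head: upright steel cylinder 44 mm across, 70 mm tall, flat white nylon face at each end. Level wooden handle, 24 mm wide, 26 mm tall, flat sides, along -x to 155 mm from the head's axis, its centre line 35 mm above the lower face. Origin: centre of the lower face, z up. Centre of mass about 10 mm from the head's axis towards the handle.
- align_block: bystander: red aluminium block 50 x 30 x 60 mm, upright; origin under its centre
- spring_post: bystander: chrome spring post, 32 mm foot, 66 mm tall; origin under its centre
- wrench: bystander: steel spanner 150 mm long lying flat, along its x
- round_die: bystander: steel disc die 56 mm in diameter, 26 mm tall; origin under its centre
- oil_bottle: bystander: grey oil bottle 48 mm in diameter, 120 mm tall; origin under its centre
- form_punch: bystander: round steel punch standing upright, 36 mm in diameter, 70 mm tall; origin under its centre
- holder_hole0 (a point): mouth of a threaded hole in the holder's top face, at x = 50, y = 30 mm of the holder
- holder_hole1 (a point): mouth of a threaded hole in the holder's top face, at x = -50, y = 30 mm of the holder
- holder_hole2 (a point): mouth of a threaded hole in the holder's top face, at x = -50, y = -30 mm of the holder
- holder_hole3 (a point): mouth of a threaded hole in the holder's top face, at x = 50, y = -30 mm of the holder
- cover_hole0 (a point): lower mouth of a hole in the cover, level with the plate's underside, at x = 50, y = 30 mm of the cover
- cover_hole1 (a point): lower mouth of a hole in the cover, level with the plate's underside, at x = -50, y = 30 mm of the cover
- cover_hole2 (a point): lower mouth of a hole in the cover, level with the plate's underside, at x = -50, y = -30 mm of the cover
- cover_hole3 (a point): lower mouth of a hole in the cover, level with the plate's underside, at x = 50, y = -30 mm of the cover
Not all that is in view belongs to the job. What is meant by the cover is not red, and is the smaller of those in its own colour.

How it is judged:
By the outcome, as a careful person would: the job done as asked, in the order asked, and still so for the second after the job is handed in, while the arm keeps its last pose, push and grip.
It also fails if it takes over 72 s, if anything falls off the work surface, if the arm or the gripper's body presses on something with over 40 N, if the wrist force passes 120 N, or if a joint passes its speed limit or range.

## Working session

There is one attempt and no reset: what is moved stays moved. The work goes in short steps, Python scripts to look and compute and a tool call to move; the robot and the scene stay as the last step left them, time stands still between calls to the robot, and variables do not carry over. Pictures are saved under pics/ and viewed, about 8 in all and at most 12, crops included, and the job is handed in when it is done.

Besides the shell and the picture viewer there is one more tool, called after "Request:" in YAML: its name, and indented under it one key for each argument. move_arm: Moves the arm, as the interface text tells. Its arguments: {"type":"object","properties":{"moves":{"type":"array","items":{"type":"object","properties":{"gripper":{"type":"number"},"x":{"type":"number"},"y":{"type":"number"},"z":{"type":"number"},"roll":{"type":"number"}}}}},"required":["moves"]}

```bash
mkdir -p pics
cat > h.py <<'E'
import numpy as np, cv2
from scipy.spatial.transform import Rotation as R
from bench import ctrl
def obs():
    o=ctrl.get_obs(); w,x,y,z=o['eef_rot']; T=np.eye(4); T[:3,:3]=R.from_quat([x,y,z,w]).as_matrix(); T[:3,3]=o['eef_pos']; return o,T
def shot(name,fn=None):
    o,T=obs(); c=ctrl.camera(name)
    c['W']=T@np.array(c['tool_from_camera']) if name=='wrist' else np.array(c['world_from_camera'])
    c['name']=name
    if fn:
        cv2.imwrite('pics/'+fn+'.png',cv2.cvtColor(c['img'],cv2.COLOR_RGB2BGR)); np.save('pics/'+fn+'.npy',{k:v for k,v in c.items()},allow_pickle=True)
    return c
def load(fn): return np.load('pics/'+fn+'.npy',allow_pickle=True).item()
def ray(c,u,v):
    a=(u-c['cx'])/c['fx']; b=(v-c['cy'])/c['fy']
    if c['name']=='wrist':
        t=np.hypot(a,b); s=np.sin(t)/t if t>1e-9 else 1
        d=np.array([a*s,-b*s,-np.cos(t)])
    else: d=np.array([a,-b,-1.])
    return c['W'][:3,3],c['W'][:3,:3]@d
def onz(c,u,v,z):
    p,d=ray(c,u,v); return p+d*(z-p[2])/d[2]
def proj(c,P):
    q=np.linalg.inv(c['W'])@np.append(P,1); x,y,z=q[0],-q[1],-q[2]
    if c['name']=='wrist':
        r=np.hypot(x,y); t=np.arctan2(r,z); x,y=x/r*t,y/r*t
    else: x,y=x/z,y/z
    return np.array([c['cx']+c['fx']*x,c['cy']+c['fy']*y])
def totool(d): # world displacement (m) -> tool cm
    return obs()[1][:3,:3].T@np.array(d)*100
E
python3 - <<'E'
from h import *
a=shot('scene','s0');b=shot('side','d0');w=shot('wrist','w0')
for c in(a,b,w): print(c['fx'],c['fy'],c['cx'],c['cy'],np.round(c['W'],3).tolist(),[k for k in c])
o,T=obs();print(o,T.round(3))
im=[cv2.imread(f'pics/{n}.png') for n in('s0','d0','w0')]
m=np.vstack([np.hstack([im[0],im[1]]),np.hstack([im[2],im[2]*0])])
cv2.imwrite('pics/m0.png',cv2.resize(m,(800,600)))
E
```

```text
414.6459122796402 414.6459122796402 253.67322192245123 197.84354544321164 [[0.417, -0.755, 0.506, 1.141], [0.909, 0.349, -0.229, -0.297], [-0.004, 0.555, 0.832, 1.06], [0.0, 0.0, 0.0, 1.0]] ['img', 'fx', 'fy', 'cx', 'cy', 'world_from_camera', 'W', 'name']
369.3208240483916 369.3208240483916 256.29217199607115 195.54072415920072 [[-0.999, 0.015, -0.052, 0.507], [-0.053, -0.491, 0.869, 0.747], [-0.012, 0.871, 0.491, 0.523], [0.0, 0.0, 0.0, 1.0]] ['img', 'fx', 'fy', 'cx', 'cy', 'world_from_camera', 'W', 'name']
297.3186396354542 297.3186396354542 261.9013945515953 186.3240692394764 [[0.42, 0.869, 0.263, 0.308], [-0.908, 0.402, 0.121, -0.49], [-0.001, -0.29, 0.957, 0.374], [0.0, 0.0, 0.0, 1.0]] ['img', 'fx', 'fy', 'cx', 'cy', 'tool_from_camera', 'W', 'name']
{'time_s': 0.15, 'q': array([-1.34430443e+00,  1.81384467e-01,  1.60779116e+00,  2.00481776e-05,
        1.35380367e+00, -2.06274567e-01]), 'dq': array([ 0.00107986, -0.00053795, -0.00322626,  0.00079985, -0.00198459,
       -0.0003682 ]), 'joint_efforts': array([ 5.14850981e-04, -4.45267117e+01, -3.51692712e+01, -3.32911241e-04,
        5.84880341e-03,  3.74961860e-05]), 'eef_pos': array([ 0.24113253, -0.52178033,  0.40397682]), 'eef_rot': array([-4.92262584e-04,  8.42430772e-01, -5.38804152e-01, -4.88333084e-04]), 'wrist_force': array([-0.21871243, -0.61070675, -0.15019819]), 'torque': array([ 0.00782619, -0.02358018,  0.00721839]), 'opening': 0.9994771134974549} [[ 0.419 -0.908 -0.     0.241]
 [-0.908 -0.419  0.001 -0.522]
 [-0.001 -0.    -1.     0.404]
 [ 0.     0.     0.     1.   ]]
```

View pics/s0.png

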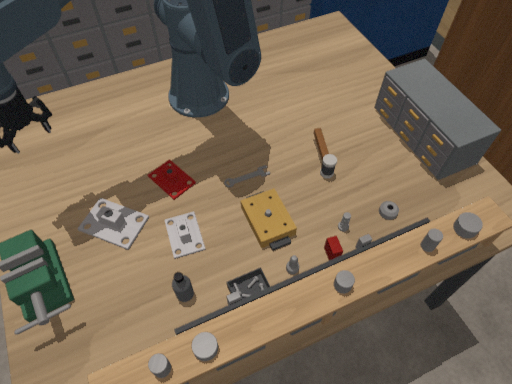

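View pics/d0.png

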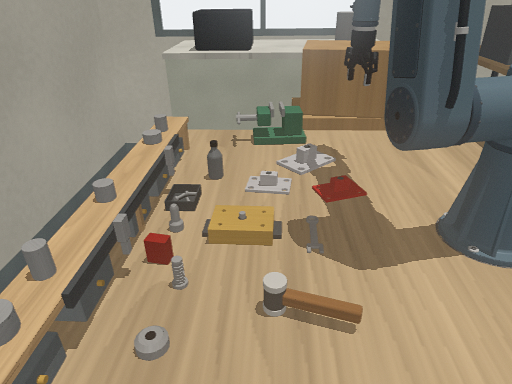

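Scene view: the cover could be the red plate at (172,179), the large grey plate at (114,222) or the small grey plate at (185,235). The small grey one fits the description. The holder is at (268,217), the mallet head at (329,162) and its handle runs to (317,130). I'll check the choice in a close crop.

Run:
```python
from h import *
c=load('s0')
im=cv2.imread('pics/s0.png')
a=cv2.resize(im[190:270,75:310],None,fx=3.4,fy=3.4,interpolation=cv2.INTER_CUBIC)
b=cv2.resize(im[120:185,300:350],None,fx=4,fy=4,interpolation=cv2.INTER_CUBIC)
d=cv2.resize(cv2.imread('pics/d0.png')[262:325,250:370],None,fx=4,fy=4,interpolation=cv2.INTER_CUBIC)
m=np.zeros((600,800,3),np.uint8);m[:272,:799]=a[:272,:799];m[275:535,:200]=b;m[275:527,210:690]=d
cv2.imwrite('pics/c1.png',m)
hsv=cv2.cvtColor(im,cv2.COLOR_BGR2HSV)
# plates: low sat bright
m=cv2.inRange(hsv,(0,0,150),(179,45,255)); m[:190]=0;m[265:]=0;m[:,:75]=0;m[:,215:]=0
m=cv2.morphologyEx(m,cv2.MORPH_CLOSE,np.ones((5,5)))
for k in cv2.findContours(m,0,2)[0]:
    if cv2.contourArea(k)>300:
        p=np.array([onz(c,*q,.008)[:2] for q in k[:,0]],np.float32);print('plate',cv2.boundingRect(k),cv2.minAreaRect(p))
m=cv2.inRange(hsv,(18,130,120),(32,255,255));m[:185]=0;m[250:]=0;m[:,:230]=0;m[:,305:]=0
k=max(cv2.findContours(m,0,2)[0],key=cv2.contourArea);print('brass',cv2.boundingRect(k))
p=np.array([onz(c,*q,.04)[:2] for q in k[:,0]],np.float32);print(cv2.minAreaRect(p))
print('pin',onz(c,268,213,.056))
```

```text
plate (165, 211, 40, 47) ((0.5284178256988525, -0.2421240508556366), (0.09010513871908188, 0.13058705627918243), 83.8678970336914)
plate (94, 211, 54, 37) ((0.4244248867034912, -0.3999318480491638), (0.11215455085039139, 0.11787475645542145), 43.32795333862305)
brass (241, 189, 56, 53)
((0.5879829525947571, -0.003621242940425873), (0.10955695062875748, 0.15186716616153717), 88.8717041015625)
pin [ 0.59451875 -0.00616829  0.056     ]
```

View pics/c1.png

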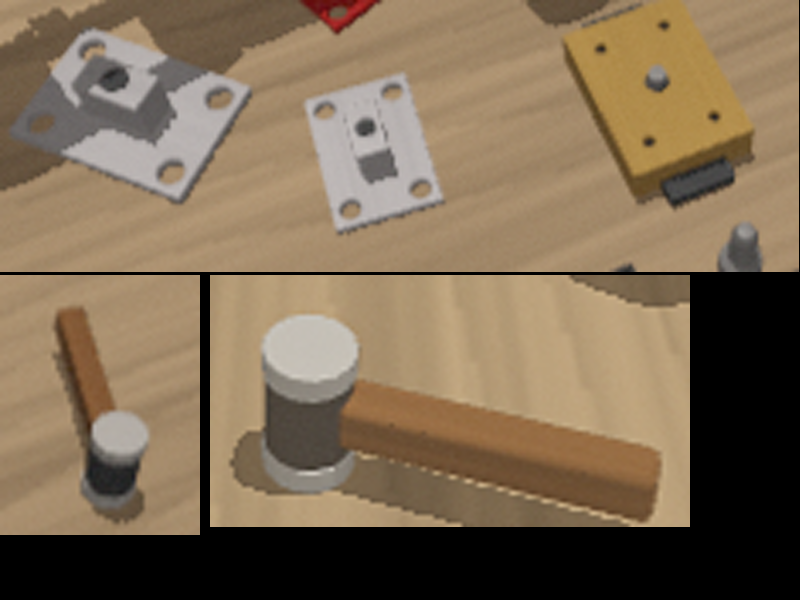

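The small grey plate measures 130 × 90 mm, so it is the right cover: crop (375,150), centre about (0.528, -0.242), yaw about -6°. Next I'll locate the mallet from both views.

Run:
```python
from h import *
s=load('s0');d=load('d0')
print('top',onz(s,330,160.5,.07),onz(d,275,280.75,.07))
print('bottom d',onz(d,250+100/4,262+(462-275)/4,.0))
for n,c,roi in(('s',s,(120,185,300,350)),('d',d,(262,325,250,370))):
    im=c['img'];hsv=cv2.cvtColor(im,cv2.COLOR_RGB2HSV)
    m=cv2.inRange(hsv,(0,120,60),(14,255,190));y0,y1,x0,x1=roi;k=np.zeros_like(m);k[y0:y1,x0:x1]=m[y0:y1,x0:x1]
    pts=np.argwhere(k)[:,::-1];p=np.array([onz(c,*q,.042)[:2] for q in pts],np.float32)
    print(n,len(p),cv2.minAreaRect(p),p.mean(0))
o,T=obs();print(T[:3,0],T[:3,3])
```

```text
top [0.51212373 0.24306804 0.07      ] [0.50570285 0.2505594  0.07      ]
bottom d [0.50484179 0.24944483 0.        ]
s 207 ((0.4169291853904724, 0.26882174611091614), (0.02702508121728897, 0.1273319125175476), 73.8268051147461) [0.41471553 0.26932085]
d 562 ((0.42619985342025757, 0.2766464948654175), (0.04034148156642914, 0.13580168783664703), 73.52909851074219) [0.42856494 0.2788331 ]
[ 0.41937969 -0.90780991 -0.00135324] [ 0.24113253 -0.52178033  0.40397682]
```

Request:
move_arm:
  moves:
    - {"roll": 10.25}
    - {"roll": 10.25}
    - {"roll": 10.25}
    - {"roll": 10.25}
    - {"x": -6,"y": -0.3}

```text
validation failed for argument at $.mo...
```

Request:
move_arm:
  moves:
    - {"x": -6.2,"y": -0.3}
    - {"x": -6.2,"y": -0.3}
    - {"x": -6.2,"y": -0.3}
    - {"x": -6.2,"y": -0.3}
    - {"x": -6.2,"y": -0.3}

```text
validation failed for argument at $.mo...
```

Request:
move_arm:
  moves:
    - {"x": -6.2,"y": -0.3}
    - {"x": -6.2,"y": -0.3}
    - {"x": -6.2,"y": -0.3}
    - {"x": -6.2,"y": -0.3}
    - {"x": -3,"y": -0.2}

```text
validation failed for argument at $.mo...
```

Run:
```python
from h import *
c=shot('wrist','w1');o,T=obs();print(o['time_s'],T.round(3).tolist(),o['q'].round(2))
print('head',proj(c,[.509,.247,.07]),'pin',proj(c,[.59,-.004,.056]))
```

```text
0.2 [[0.419, -0.908, -0.0, 0.241], [-0.908, -0.419, 0.001, -0.522], [-0.001, -0.0, -1.0, 0.404], [0.0, 0.0, 0.0, 1.0]] [-1.34  0.18  1.61  0.    1.35 -0.21]
head [-36.66277243 -98.9484815 ] pin [  61.04892667 -144.76772952]
```

View pics/w1.png

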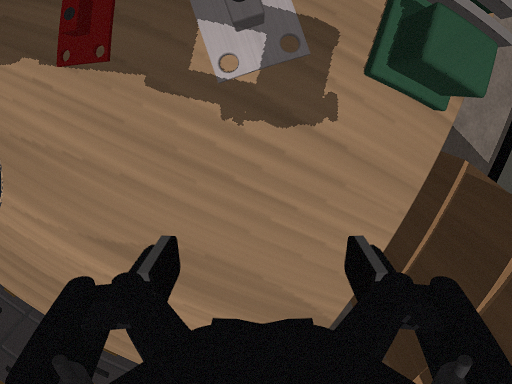

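The move was refused, so this is only the start view. Each row needs every field.

Request:
move_arm:
  moves:
    - {"gripper": 100,"x": 0,"y": 0,"z": 0,"roll": 10.25}
    - {"gripper": 100,"x": 0,"y": 0,"z": 0,"roll": 10.25}
    - {"gripper": 100,"x": 0,"y": 0,"z": 0,"roll": 10.25}
    - {"gripper": 100,"x": 0,"y": 0,"z": 0,"roll": 10.25}
    - {"gripper": 100,"x": -6,"y": -0.3,"z": 0,"roll": 0}

```text
time_s: 0.82
eef_pos: [0.2599, -0.4668, 0.4041]
eef_rot: [-0.0, -0.598, 0.801, -0.0]
wrist_force: [0.8, 1.1, 0.4]
opening: 0.997
```

Request:
move_arm:
  moves:
    - {"gripper": 100,"x": -6.2,"y": -0.3,"z": 0,"roll": 0}
    - {"gripper": 100,"x": -6.2,"y": -0.3,"z": 0,"roll": 0}
    - {"gripper": 100,"x": -6.2,"y": -0.3,"z": 0,"roll": 0}
    - {"gripper": 100,"x": -6.2,"y": -0.3,"z": 0,"roll": 0}
    - {"gripper": 100,"x": -6.2,"y": -0.3,"z": 0,"roll": 0}

```text
time_s: 1.45
eef_pos: [0.3618, -0.1698, 0.4048]
eef_rot: [0.0, -0.6, 0.8, -0.0]
wrist_force: [1.4, 0.5, 0.1]
opening: 0.998
```

Request:
move_arm:
  moves:
    - {"gripper": 100,"x": -6.2,"y": -0.3,"z": 0,"roll": 0}
    - {"gripper": 100,"x": -6.2,"y": -0.3,"z": 0,"roll": 0}
    - {"gripper": 100,"x": -6.2,"y": -0.3,"z": 0,"roll": 0}
    - {"gripper": 100,"x": -6.2,"y": -0.3,"z": 0,"roll": 0}
    - {"gripper": 100,"x": -3,"y": -0.2,"z": 0,"roll": 0}

```text
time_s: 2.08
eef_pos: [0.4529, 0.0942, 0.4047]
eef_rot: [0.0, -0.602, 0.799, 0.0]
wrist_force: [0.7, -0.8, -0.1]
opening: 1.004
```

Run:
```python
from h import *
c=shot('wrist','w2');o,T=obs();print(o['time_s'],T.round(3).tolist(),o['q'].round(2))
print('head',proj(c,[.509,.247,.07]),'pin',proj(c,[.59,-.004,.056]))
```

```text
2.125 [[-0.276, -0.961, 0.001, 0.453], [-0.961, 0.276, 0.002, 0.096], [-0.002, -0.0, -1.0, 0.405], [0.0, 0.0, 0.0, 1.0]] [-0.05 -0.08  1.88  0.    1.34  1.8 ]
head [118.93603074 160.92222471] pin [315.67289757  23.08292786]
```

View pics/w2.png

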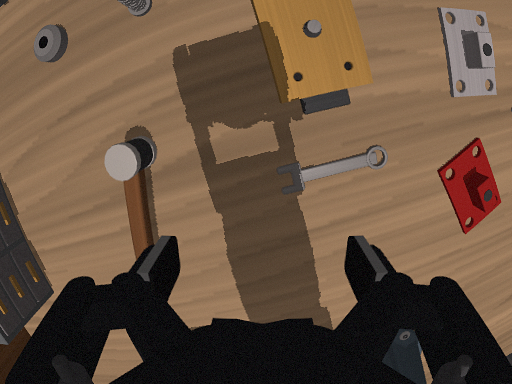

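Wrist view: mallet top face at (122,161), against a prediction of (119,161). The pin is at (313,28), the holder top centre about the same, and the cover at (467,52). I'll measure these more precisely.

Run:
```python
from h import *
c=load('w2');im=c['img'];hsv=cv2.cvtColor(im,cv2.COLOR_RGB2HSV)
def comp(lo,hi,roi,close=0):
    m=cv2.inRange(hsv,lo,hi);x0,y0,x1,y1=roi;k=np.zeros_like(m);k[y0:y1,x0:x1]=m[y0:y1,x0:x1]
    if close:k=cv2.morphologyEx(k,cv2.MORPH_CLOSE,np.ones((close,close)))
    return max(cv2.findContours(k,0,1)[0],key=cv2.contourArea)
k=comp((0,0,130),(179,50,255),(95,135,150,190));(u,v),r=cv2.minEnclosingCircle(k);print('face',u,v,r,onz(c,u,v,.07))
p=np.array([onz(c,*q,.07)[:2] for q in k[:,0]],np.float32);print(cv2.minEnclosingCircle(p))
k=comp((0,120,40),(14,255,190),(110,170,152,250));p=np.array([onz(c,*q,.048)[:2] for q in k[:,0]],np.float32);print('handle',cv2.minAreaRect(p))
k=comp((0,0,120),(179,45,255),(430,0,505,105),5);p=np.array([onz(c,*q,.008)[:2] for q in k[:,0]],np.float32);print('cover',cv2.minAreaRect(p))
k=comp((18,120,90),(32,255,255),(240,0,380,110),9);print(cv2.approxPolyDP(k,3,True)[:,0].tolist())
```

```text
face 120.88961029052734 162.0454559326172 18.38526153564453 [0.50702082 0.2450517  0.07      ]
((0.5071688294410706, 0.24661439657211304), 0.021461352705955505)
handle ((0.4397823214530945, 0.2603929936885834), (0.03164588660001755, 0.1078256145119667), 74.01070404052734)
cover ((0.5294526815414429, -0.24348127841949463), (0.09348174929618835, 0.13004423677921295), 83.8740463256836)
[[253, 0], [260, 5], [258, 15], [262, 16], [262, 31], [282, 102], [290, 96], [289, 84], [294, 83], [284, 81], [284, 67], [296, 66], [299, 71], [304, 56], [314, 51], [324, 51], [325, 55], [330, 40], [337, 39], [337, 35], [336, 39], [327, 38], [330, 24], [348, 29], [348, 40], [340, 41], [339, 57], [335, 58], [341, 59], [343, 71], [320, 68], [314, 77], [329, 73], [329, 91], [338, 89], [339, 83], [350, 83], [350, 76], [357, 75], [358, 68], [348, 62], [350, 49], [362, 52], [362, 46], [356, 45], [356, 36], [349, 35], [349, 27], [356, 23], [349, 20], [349, 0], [336, 0], [336, 8], [315, 11], [316, 0], [312, 8], [301, 7], [300, 11], [287, 11], [284, 0]]
```

Request:
move_arm:
  moves:
    - {"gripper": 100,"x": -5.4,"y": -0.4,"z": 0,"roll": 0}
    - {"gripper": 100,"x": -5.3,"y": -0.4,"z": 0,"roll": 0}
    - {"gripper": 100,"x": -5.2,"y": -0.3,"z": 3,"roll": 0}
    - {"gripper": 100,"x": 0,"y": 0,"z": 5,"roll": 0}
    - {"gripper": 100,"x": 0,"y": 0,"z": 0,"roll": 0}

```text
time_s: 2.75
eef_pos: [0.5057, 0.2408, 0.3203]
eef_rot: [-0.005, -0.601, 0.799, 0.002]
wrist_force: [-0.1, -0.3, 0.5]
opening: 1.001
```

Run:
```python
from h import *
o,T=obs();print(o['time_s'],T.round(4).tolist());d=np.array([.5075,.2462,.195])-T[:3,3];print(totool(d))
```

```text
2.75 [[-0.2781, -0.9605, -0.0096, 0.5057], [-0.9605, 0.2782, -0.0024, 0.2408], [0.005, 0.0086, -1.0, 0.3203], [0.0, 0.0, 0.0, 1.0]]
[-0.63290365 -0.1294983  12.52857937]
```

Request:
move_arm:
  moves:
    - {"gripper": 100,"x": 0,"y": 0,"z": 4,"roll": 0}
    - {"gripper": 100,"x": 0,"y": 0,"z": 0,"roll": 0}
    - {"gripper": 100,"x": 0,"y": 0,"z": 0,"roll": 0}

```text
time_s: 3.12
eef_pos: [0.5085, 0.2406, 0.2871]
eef_rot: [0.001, -0.6, 0.8, -0.001]
wrist_force: [0.8, 1.1, 0.4]
opening: 1.0
```

Run:
```python
from h import *
o,T=obs();print(o['time_s'],T.round(4).tolist());d=np.array([.5075,.2462,.195])-T[:3,3];print(totool(d))
```

```text
3.125 [[-0.2798, -0.96, 0.0026, 0.5085], [-0.9601, 0.2798, 0.0006, 0.2406], [-0.0013, -0.0023, -1.0, 0.2871], [0.0, 0.0, 0.0, 1.0]]
[-0.49202698  0.276992    9.21101923]
```

Request:
move_arm:
  moves:
    - {"gripper": 100,"x": -0.5,"y": 0.2,"z": 2,"roll": 0}
    - {"gripper": 100,"x": 0,"y": 0,"z": 3.5,"roll": 0}
    - {"gripper": 100,"x": 0,"y": 0,"z": 3.5,"roll": 0}
    - {"gripper": 100,"x": 0,"y": 0,"z": 0,"roll": 0}
    - {"gripper": 100,"x": 0,"y": 0,"z": 0,"roll": 0}

```text
time_s: 3.75
eef_pos: [0.5084, 0.2465, 0.1972]
eef_rot: [0.002, -0.6, 0.8, -0.001]
wrist_force: [0.1, 0.2, 0.4]
opening: 0.994
```

Request:
move_arm:
  moves:
    - {"gripper": 30,"x": 0,"y": 0,"z": 0,"roll": 0}
    - {"gripper": 30,"x": 0,"y": 0,"z": 0,"roll": 0}
    - {"gripper": 30,"x": 0,"y": 0,"z": 0,"roll": 0}
    - {"gripper": 30,"x": 0,"y": 0,"z": 0,"roll": 0}
    - {"gripper": 30,"x": 0,"y": 0,"z": 0,"roll": 0}

```text
time_s: 4.38
eef_pos: [0.5076, 0.2464, 0.196]
eef_rot: [0.001, -0.6, 0.8, -0.0]
wrist_force: [-2.6, -0.9, 7.9]
opening: 0.483
```

Request:
move_arm:
  moves:
    - {"gripper": 0,"x": 0,"y": 0,"z": -1,"roll": 0}
    - {"gripper": 0,"x": 0,"y": 0,"z": -3,"roll": 0}
    - {"gripper": 0,"x": 0,"y": 0,"z": -4,"roll": 0}
    - {"gripper": 0,"x": 0,"y": 0,"z": -4,"roll": 0}
    - {"gripper": 0,"x": 0,"y": 0,"z": 0,"roll": 0}

```text
time_s: 5.0
eef_pos: [0.5082, 0.2467, 0.3183]
eef_rot: [0.003, -0.6, 0.8, -0.001]
wrist_force: [1.1, 0.1, -4.0]
opening: 0.489
```

Run:
```python
from h import *
o,T=obs();print(o['time_s'],T.round(4).tolist(),o['wrist_force'],o['opening'])
S=[load(n) for n in('s0','d0','w2')]
rois=[(258,203,277,222),(232,208,252,224),(300,14,326,42)]
out=[]
for c,(x0,y0,x1,y1) in zip(S,rois):
    im=c['img'];hsv=cv2.cvtColor(im,cv2.COLOR_RGB2HSV)
    m=np.zeros(im.shape[:2],np.uint8);m[y0:y1,x0:x1]=cv2.inRange(hsv,(0,0,60),(179,90,255))[y0:y1,x0:x1]
    k=max(cv2.findContours(m,0,1)[0],key=cv2.contourArea);x,y,w,h=cv2.boundingRect(k)
    print(c['name'],(x,y,w,h),cv2.contourArea(k),onz(c,x+w/2-.5,y+w/2-.5,.056))
    out.append(cv2.resize(cv2.cvtColor(im,cv2.COLOR_RGB2BGR)[max(y0-15,0):y1+15,x0-15:x1+15],(260,260),interpolation=cv2.INTER_CUBIC))
c=shot('wrist','w3')
a=np.zeros((600,800,3),np.uint8);a[:260,:780]=np.hstack(out);a[265:,:446]=cv2.resize(cv2.cvtColor(c['img'],cv2.COLOR_RGB2BGR),(446,335));cv2.imwrite('pics/c3.png',a)
```

```text
5.0 [[-0.2789, -0.9603, 0.0069, 0.5082], [-0.9603, 0.2789, 0.0018, 0.2467], [-0.0036, -0.0061, -1.0, 0.3183], [0.0, 0.0, 0.0, 1.0]] [ 1.13826856  0.13441446 -4.01668095] 0.4894192683323394
scene (265, 209, 7, 8) 28.5 [ 0.59151146 -0.00471789  0.056     ]
side (238, 211, 9, 9) 45.0 [0.58525958 0.0143891  0.056     ]
wrist (307, 20, 15, 15) 136.5 [ 0.58605878 -0.00092666  0.056     ]
```

View pics/c3.png

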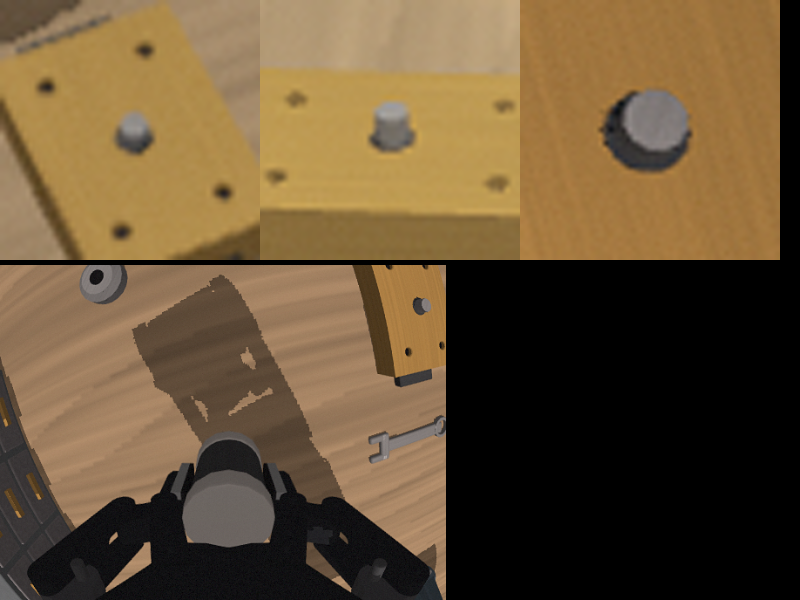

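The mallet is held upright in the jaws (montage, lower left). Pin tops are at scene (268,210), side (242,212) and wrist (314,26), and the four holes are visible. Now I'll triangulate.

Run:
```python
from h import *
S=[load(n) for n in('s0','d0','w2')]
def tri(px,cs):
    A=0;b=0
    for c,q in zip(cs,px):
        p,d=ray(c,*q);d=d/np.linalg.norm(d);M=np.eye(3)-np.outer(d,d);A=A+M;b=b+M@p
    return np.linalg.solve(A,b)
px=[(268.4,210.2),(242,212.1),(314.3,26.3)]
print('tri',tri(px,S))
for c,q in zip(S,px):print(onz(c,*q,.056))
f=49/260
h=[onz(S[0],243+x*f,188+y*f,.04)[:2] for x,y in((46,87),(145,50),(223,191),(122,231))]
g=[onz(S[1],217+(x-260)*50/260,193+y*46/260,.04)[:2] for x,y in((295,99),(504,105),(275,176),(497,183))]
for k in(h,g):
    k=np.array(k);print(k.round(4).tolist(),k.mean(0),cv2.minAreaRect(k.astype(np.float32)))
o,T=obs();d=np.array([.588,-.003,.318])-T[:3,3];print(totool(d))
```

```text
tri [ 0.58656976 -0.0011027   0.05502926]
[ 0.58655278 -0.00105982  0.056     ]
[0.58637297 0.00153787 0.056     ]
[ 0.58676024 -0.00147515  0.056     ]
[[0.5392, -0.0321], [0.54, 0.0282], [0.639, 0.0264], [0.6384, -0.0331]] [ 0.58914474 -0.00264522] ((0.5891101360321045, -0.0024611353874206543), (0.0602787621319294, 0.09922272711992264), 89.38050842285156)
[[0.6352, -0.0299], [0.5351, -0.0282], [0.6364, 0.0308], [0.5361, 0.0326]] [0.58571338 0.00133098] ((0.5857393145561218, 0.0013265442103147507), (0.06077142432332039, 0.10032591223716736), 89.01131439208984)
[ 21.69683057 -14.70810722  -0.22478807]
```

Request:
move_arm:
  moves:
    - {"gripper": 0,"x": 4.3,"y": -2.9,"z": 0,"roll": 0}
    - {"gripper": 0,"x": 4.3,"y": -2.9,"z": 0,"roll": 0}
    - {"gripper": 0,"x": 4.3,"y": -2.9,"z": 0,"roll": 0}
    - {"gripper": 0,"x": 4.3,"y": -2.9,"z": 0,"roll": 0}
    - {"gripper": 0,"x": 4.3,"y": -2.9,"z": 0,"roll": 0}

```text
time_s: 5.68
eef_pos: [0.5856, -0.0021, 0.3117]
eef_rot: [-0.001, -0.6, 0.8, 0.002]
wrist_force: [0.8, -0.8, -3.6]
opening: 0.487
```

Request:
move_arm:
  moves:
    - {"gripper": 0,"x": 0,"y": 0,"z": 2,"roll": 0}
    - {"gripper": 0,"x": 0,"y": 0,"z": 2,"roll": 0}
    - {"gripper": 0,"x": 0,"y": 0,"z": 0,"roll": 0}
    - {"gripper": 0,"x": 0,"y": 0,"z": 0,"roll": 0}

```text
time_s: 6.18
eef_pos: [0.5862, 0.0002, 0.2743]
eef_rot: [-0.0, -0.601, 0.799, 0.0]
wrist_force: [-0.2, 0.8, -4.8]
opening: 0.486
```

Run:
```python
from h import *
o,T=obs();d=np.array([.5867,-.001,.239])-T[:3,3];print(T[:3,3],o['wrist_force'],o['opening'],totool(d))
c=shot('wrist','w4');s=shot('scene','s4');d=shot('side','d4')
a=np.zeros((600,800,3),np.uint8)
B=lambda i:cv2.cvtColor(i,cv2.COLOR_RGB2BGR)
a[:300,:400]=cv2.resize(B(c['img']),(400,300));a[:300,400:]=cv2.resize(B(s['img'][150:270,190:350]),(400,300));a[300:,:400]=cv2.resize(B(d['img'][140:260,160:320]),(400,300));cv2.imwrite('pics/c4.png',a)
```

```text
[5.86194872e-01 2.07861608e-04 2.74264461e-01] [-0.22218159  0.84982011 -4.76002067] 0.48578055408318094 [ 0.1019012  -0.08543136  3.52636933]
```

View pics/c4.png

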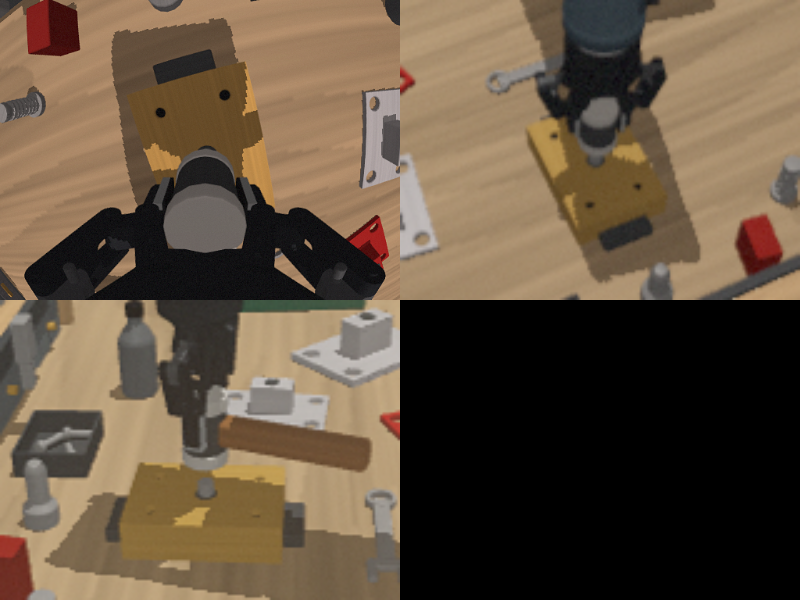

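The mallet head is centred above the pin in both the side and scene views. I'll press down in small steps and watch the force.

Request:
move_arm:
  moves:
    - {"gripper": 0,"x": 0.1,"y": -0.1,"z": 1.5,"roll": 0}
    - {"gripper": 0,"x": 0,"y": 0,"z": 0.4,"roll": 0}
    - {"gripper": 0,"x": 0,"y": 0,"z": 0.3,"roll": 0}
    - {"gripper": 0,"x": 0,"y": 0,"z": 0.3,"roll": 0}
    - {"gripper": 0,"x": 0,"y": 0,"z": 0,"roll": 0}

```text
time_s: 6.95
eef_pos: [0.5872, -0.0019, 0.2498]
eef_rot: [0.0, -0.6, 0.8, -0.0]
wrist_force: [0.7, -0.2, -3.6]
opening: 0.489
```

Request:
move_arm:
  moves:
    - {"gripper": 0,"x": 0,"y": 0,"z": 0.3,"roll": 0}
    - {"gripper": 0,"x": 0,"y": 0,"z": 0.3,"roll": 0}
    - {"gripper": 0,"x": 0,"y": 0,"z": 0,"roll": 0}

```text
time_s: 7.32
eef_pos: [0.5873, -0.0019, 0.244]
eef_rot: [0.0, -0.6, 0.8, -0.0]
wrist_force: [-1.2, -0.4, 1.6]
opening: 0.488
```

Request:
move_arm:
  moves:
    - {"gripper": 0,"x": 0,"y": 0,"z": 0.2,"roll": 0}
    - {"gripper": 0,"x": 0,"y": 0,"z": 0.2,"roll": 0}
    - {"gripper": 0,"x": 0,"y": 0,"z": 0,"roll": 0}

```text
time_s: 7.7
eef_pos: [0.587, -0.0018, 0.2394]
eef_rot: [-0.0, -0.6, 0.8, 0.0]
wrist_force: [0.2, -0.4, 0.6]
opening: 0.489
```

Request:
move_arm:
  moves:
    - {"gripper": 0,"x": 0,"y": 0,"z": 0.2,"roll": 0}
    - {"gripper": 0,"x": 0,"y": 0,"z": 0,"roll": 0}

```text
time_s: 7.95
eef_pos: [0.5877, -0.002, 0.2389]
eef_rot: [0.001, -0.6, 0.8, -0.001]
wrist_force: [-0.7, -0.7, 8.6]
opening: 0.489
```

Request:
move_arm:
  moves:
    - {"gripper": 0,"x": 0,"y": 0,"z": 0.15,"roll": 0}
    - {"gripper": 0,"x": 0,"y": 0,"z": 0,"roll": 0}

```text
time_s: 8.2
eef_pos: [0.5883, -0.0022, 0.2388]
eef_rot: [0.001, -0.6, 0.8, -0.002]
wrist_force: [-3.0, 0.1, 14.5]
opening: 0.49
```

The pin stopped hard at 42.8 mm (0.2388 - 0.196) under about 18 N, so it's home. Now I'll return the mallet to where it stood.

Request:
move_arm:
  moves:
    - {"gripper": 0,"x": 0,"y": 0,"z": -1.5,"roll": 0}
    - {"gripper": 0,"x": 0,"y": 0,"z": -4,"roll": 0}
    - {"gripper": 0,"x": 0,"y": 0,"z": -2.5,"roll": 0}
    - {"gripper": 0,"x": -4.3,"y": 2.9,"z": 0,"roll": 0}
    - {"gripper": 0,"x": -4.3,"y": 2.9,"z": 0,"roll": 0}

```text
time_s: 8.82
eef_pos: [0.5544, 0.0976, 0.3158]
eef_rot: [-0.001, -0.6, 0.8, 0.001]
wrist_force: [0.7, 1.2, -4.3]
opening: 0.487
```

Request:
move_arm:
  moves:
    - {"gripper": 0,"x": -4.3,"y": 2.9,"z": 0,"roll": 0}
    - {"gripper": 0,"x": -4.3,"y": 2.9,"z": 0,"roll": 0}
    - {"gripper": 0,"x": -4.3,"y": 2.9,"z": 0,"roll": 0}
    - {"gripper": 0,"x": 0,"y": 0,"z": 3,"roll": 0}
    - {"gripper": 0,"x": 0,"y": 0,"z": 3,"roll": 0}

```text
time_s: 9.45
eef_pos: [0.5067, 0.2461, 0.255]
eef_rot: [-0.001, -0.601, 0.799, 0.0]
wrist_force: [0.4, -0.2, -4.9]
opening: 0.487
```

Request:
move_arm:
  moves:
    - {"gripper": 0,"x": 0,"y": 0,"z": 3,"roll": 0}
    - {"gripper": 0,"x": 0,"y": 0,"z": 1,"roll": 0}
    - {"gripper": 0,"x": 0,"y": 0,"z": 0,"roll": 0}
    - {"gripper": 0,"x": 0,"y": 0,"z": 0,"roll": 0}

```text
time_s: 9.95
eef_pos: [0.5085, 0.2452, 0.2174]
eef_rot: [0.001, -0.6, 0.8, -0.0]
wrist_force: [0.4, 0.0, -5.0]
opening: 0.492
```

Request:
move_arm:
  moves:
    - {"gripper": 0,"x": 0,"y": 0,"z": 1,"roll": 0}
    - {"gripper": 0,"x": 0,"y": 0,"z": 0.5,"roll": 0}
    - {"gripper": 0,"x": 0,"y": 0,"z": 0.3,"roll": 0}
    - {"gripper": 0,"x": 0,"y": 0,"z": 0.2,"roll": 0}
    - {"gripper": 0,"x": 0,"y": 0,"z": 0,"roll": 0}

```text
time_s: 10.58
eef_pos: [0.508, 0.245, 0.1964]
eef_rot: [0.0, -0.6, 0.8, -0.0]
wrist_force: [0.0, -0.7, -2.6]
opening: 0.488
```

Request:
move_arm:
  moves:
    - {"gripper": 0,"x": 0,"y": 0,"z": 0.1,"roll": 0}
    - {"gripper": 0,"x": 0,"y": 0,"z": 0,"roll": 0}
    - {"gripper": 60,"x": 0,"y": 0,"z": 0,"roll": 0}
    - {"gripper": 100,"x": 0,"y": 0,"z": 0,"roll": 0}
    - {"gripper": 100,"x": 0,"y": 0,"z": 0,"roll": 0}

```text
time_s: 11.2
eef_pos: [0.5077, 0.2452, 0.1951]
eef_rot: [0.0, -0.6, 0.8, 0.0]
wrist_force: [0.8, 0.6, 0.6]
opening: 0.986
```

Request:
move_arm:
  moves:
    - {"gripper": 100,"x": 0,"y": 0,"z": 0,"roll": 0}
    - {"gripper": 100,"x": 0,"y": 0,"z": 0,"roll": 0}
    - {"gripper": 100,"x": 0,"y": 0,"z": -4,"roll": 0}
    - {"gripper": 100,"x": 0,"y": 0,"z": -5,"roll": 0}
    - {"gripper": 100,"x": 0,"y": 0,"z": -5,"roll": 0}

```text
time_s: 11.82
eef_pos: [0.5076, 0.245, 0.3364]
eef_rot: [-0.0, -0.6, 0.8, 0.0]
wrist_force: [1.5, 1.1, -0.5]
opening: 0.996
```

Run:
```python
from h import *
o,T=obs();d=np.array([.529,-.243,.30])-T[:3,3];print(o['time_s'],T[:3,3],o['opening'],totool(d))
```

```text
11.825 [0.50759605 0.24501036 0.33644338] 0.9961082336660464 [ 46.26446607 -15.67501676   3.64645496]
```

Request:
move_arm:
  moves:
    - {"gripper": 100,"x": 5.8,"y": -1.95,"z": 0,"roll": 0}
    - {"gripper": 100,"x": 5.8,"y": -1.95,"z": 0,"roll": 0}
    - {"gripper": 100,"x": 5.8,"y": -1.95,"z": 0,"roll": 0}
    - {"gripper": 100,"x": 5.8,"y": -1.95,"z": 0,"roll": 0}
    - {"gripper": 100,"x": 5.8,"y": -1.95,"z": 0,"roll": 0}

```text
time_s: 12.45
eef_pos: [0.5203, -0.0625, 0.3355]
eef_rot: [0.0, -0.6, 0.8, -0.0]
wrist_force: [1.4, 0.3, -1.3]
opening: 0.998
```

Request:
move_arm:
  moves:
    - {"gripper": 100,"x": 5.8,"y": -1.95,"z": 0,"roll": 0}
    - {"gripper": 100,"x": 5.8,"y": -1.95,"z": 0,"roll": 0}
    - {"gripper": 100,"x": 5.6,"y": -1.95,"z": 0,"roll": 0}
    - {"gripper": 100,"x": 0,"y": 0,"z": 0,"roll": -10.2}
    - {"gripper": 100,"x": 0,"y": 0,"z": 0,"roll": 0}

```text
time_s: 13.08
eef_pos: [0.5284, -0.2428, 0.3349]
eef_rot: [0.0, -0.668, 0.744, 0.0]
wrist_force: [-0.2, -0.1, -0.6]
opening: 1.001
```

Run:
```python
from h import *
c=shot('wrist','w5');o,T=obs();print(o['time_s'],T[:3,3],np.degrees(np.arctan2(T[1,0],T[0,0])))
s=shot('side','d5');B=lambda i:cv2.cvtColor(i,cv2.COLOR_RGB2BGR)
a=np.zeros((600,800,3),np.uint8)
a[:384,:512]=B(c['img']);a[390:590,:300]=cv2.resize(B(s['img'][195:245,200:275]),(300,200));a[390:590,310:650]=cv2.resize(B(s['img'][260:330,250:370]),(340,200));cv2.imwrite('pics/c5.png',a)
print('block',proj(c,[.529,-.243,.044]))
```

```text
13.125 [ 0.52852763 -0.24203512  0.33491905] -96.21835676905175
block [262.66097449 180.36382624]
```

View pics/c5.png

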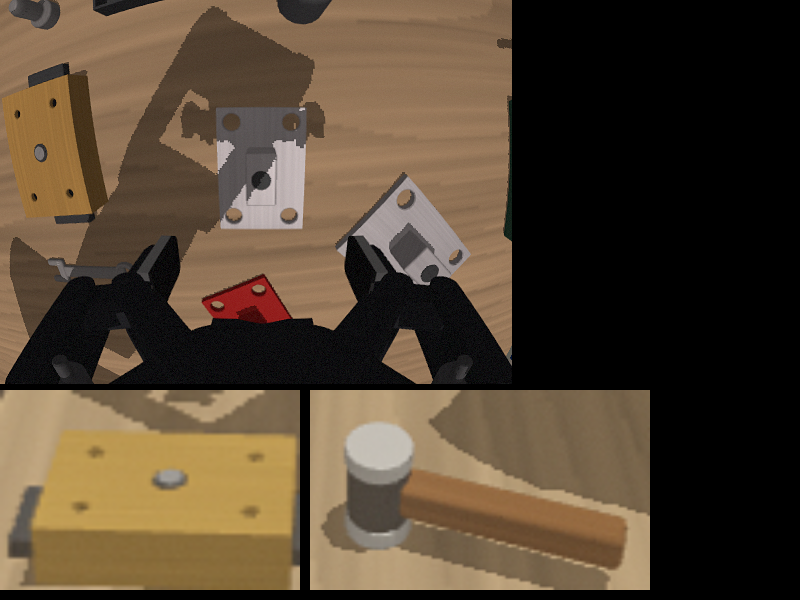

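The pin is now low (crop (170,477)) and the mallet stands on its face again. The wrist view shows the cover square to the jaws, with its block at (261,178) and holes at (231,122), (291,122), (234,215), (289,215). The holder holes are at (17,114), (53,103), (34,197), (70,193).

Run:
```python
from h import *
c=load('w5')
for z,px in((.008,((231,122),(291,122),(234,215),(289,215))),(.04,((17,114),(53,103),(34,197),(70,193)))):
    k=np.array([onz(c,*q,z)[:2] for q in px]);print(k.round(4).tolist(),k.mean(0),np.degrees(np.arctan2(*(k[0]+k[1]-k[2]-k[3])[::-1])))
print('pin',onz(c,40,153,.043))
o,T=obs();print(totool(np.array([.529,-.243,.188])-T[:3,3]))
```

```text
[[0.5824, -0.2171], [0.576, -0.2765], [0.4836, -0.2071], [0.4773, -0.2662]] [ 0.52983527 -0.24172631] -5.8757375885869765
[[0.6379, 0.0269], [0.6365, -0.0336], [0.538, 0.0282], [0.5371, -0.0321]] [ 0.58735672 -0.00264253] -0.7951046080844894
pin [ 0.58727698 -0.00340254  0.043     ]
[ 0.14053461 -0.0546342  14.70353396]
```

Request:
move_arm:
  moves:
    - {"gripper": 100,"x": 0,"y": -0.1,"z": 4,"roll": 0}
    - {"gripper": 100,"x": 0,"y": 0,"z": 4,"roll": 0}
    - {"gripper": 100,"x": 0,"y": 0,"z": 4,"roll": 0}
    - {"gripper": 100,"x": 0,"y": 0,"z": 2.3,"roll": 0}
    - {"gripper": 100,"x": 0,"y": 0,"z": 0,"roll": 0}

```text
time_s: 13.8
eef_pos: [0.529, -0.2405, 0.1903]
eef_rot: [-0.0, -0.669, 0.743, 0.002]
wrist_force: [-0.0, 0.3, 0.1]
opening: 0.999
```

Request:
move_arm:
  moves:
    - {"gripper": 100,"x": 0,"y": 0,"z": 0,"roll": 0}
    - {"gripper": 0,"x": 0,"y": 0,"z": 0,"roll": 0}
    - {"gripper": 0,"x": 0,"y": 0,"z": 0,"roll": 0}
    - {"gripper": 0,"x": 0,"y": 0,"z": 0,"roll": 0}
    - {"gripper": 0,"x": 0,"y": 0,"z": 0,"roll": 0}

```text
time_s: 14.42
eef_pos: [0.53, -0.2425, 0.1929]
eef_rot: [0.0, -0.669, 0.743, -0.001]
wrist_force: [0.1, -0.4, 4.3]
opening: 0.318
```

Request:
move_arm:
  moves:
    - {"gripper": 0,"x": 0,"y": 0,"z": 0,"roll": 0}
    - {"gripper": 0,"x": 0,"y": 0,"z": 0,"roll": 0}

```text
time_s: 14.68
eef_pos: [0.53, -0.2424, 0.1929]
eef_rot: [0.0, -0.669, 0.743, -0.001]
wrist_force: [-0.8, -0.7, 6.1]
opening: 0.315
```

Request:
move_arm:
  moves:
    - {"gripper": 0,"x": 0,"y": 0,"z": -1,"roll": 0}
    - {"gripper": 0,"x": 0,"y": 0,"z": -3,"roll": 0}
    - {"gripper": 0,"x": 0,"y": 0,"z": -3,"roll": 0}
    - {"gripper": 0,"x": 0,"y": 0,"z": -3,"roll": 0}
    - {"gripper": 0,"x": 0,"y": 0,"z": 0,"roll": -5.2}

```text
time_s: 15.3
eef_pos: [0.5303, -0.2426, 0.295]
eef_rot: [0.0, -0.703, 0.711, -0.002]
wrist_force: [-0.6, -0.1, -2.7]
opening: 0.313
```

Request:
move_arm:
  moves:
    - {"gripper": 0,"x": 0,"y": 0,"z": 0,"roll": 0}
    - {"gripper": 0,"x": 0,"y": 0,"z": 0,"roll": 0}

```text
time_s: 15.55
eef_pos: [0.5293, -0.2419, 0.2913]
eef_rot: [-0.0, -0.702, 0.713, 0.001]
wrist_force: [-0.3, -0.4, -3.7]
opening: 0.32
```

Run:
```python
from h import *
o,T=obs();print(o['time_s'],T.round(4).tolist(),o['wrist_force'],o['opening'],np.degrees(np.arctan2(T[1,0],T[0,0])))
print(totool(np.array([.587,-.002,.28])-T[:3,3]))
```

```text
15.55 [[-0.0156, -0.9999, -0.0016, 0.5293], [-0.9999, 0.0156, 0.0011, -0.2419], [-0.0011, 0.0016, -1.0, 0.2913], [0.0, 0.0, 0.0, 1.0]] [-0.25423965 -0.38050659 -3.71943622] 0.31962090325237374 -90.89625521729377
[-24.07611499  -5.39915469   1.15083892]
```

Request:
move_arm:
  moves:
    - {"gripper": 0,"x": -4.8,"y": -1.1,"z": 0,"roll": 0}
    - {"gripper": 0,"x": -4.8,"y": -1.1,"z": 0,"roll": 0}
    - {"gripper": 0,"x": -4.8,"y": -1.1,"z": 0,"roll": 0}
    - {"gripper": 0,"x": -4.8,"y": -1.1,"z": 0,"roll": 0}
    - {"gripper": 0,"x": -4.8,"y": -1.0,"z": 0,"roll": 0}

```text
time_s: 16.18
eef_pos: [0.587, -0.0014, 0.2914]
eef_rot: [-0.0, -0.702, 0.713, 0.001]
wrist_force: [-0.1, -0.6, -3.4]
opening: 0.314
```

Request:
move_arm:
  moves:
    - {"gripper": 0,"x": 0,"y": 0,"z": 1.5,"roll": 0}
    - {"gripper": 0,"x": 0,"y": 0,"z": 0.8,"roll": 0}
    - {"gripper": 0,"x": 0,"y": 0,"z": 0,"roll": 0}
    - {"gripper": 0,"x": 0,"y": 0,"z": 0,"roll": 0}

```text
time_s: 16.68
eef_pos: [0.5871, -0.0041, 0.2693]
eef_rot: [-0.0, -0.701, 0.713, -0.0]
wrist_force: [0.2, 0.7, -4.2]
opening: 0.314
```

Run:
```python
from h import *
c=shot('wrist','w6');s=shot('scene','s6');d=shot('side','d6');o,T=obs();print(o['time_s'],T[:3,3],np.degrees(np.arctan2(T[1,0],T[0,0])))
B=lambda i:cv2.cvtColor(i,cv2.COLOR_RGB2BGR)
a=np.zeros((600,800,3),np.uint8)
a[:300,:400]=cv2.resize(B(c['img'][40:240,130:396]),(400,300));a[:300,400:]=cv2.resize(B(s['img'][170:260,215:335]),(400,300),interpolation=2);a[300:,:400]=cv2.resize(B(d['img'][165:255,180:300]),(400,300),interpolation=2);cv2.imwrite('pics/c6.png',a)
print(totool(np.array([.587,-.002,.2535])-T[:3,3]))
```

```text
16.825 [ 0.58724351 -0.00373039  0.26972232] -90.87068454526705
[-0.17295136  0.02843484  1.62217464]
```

View pics/c6.png

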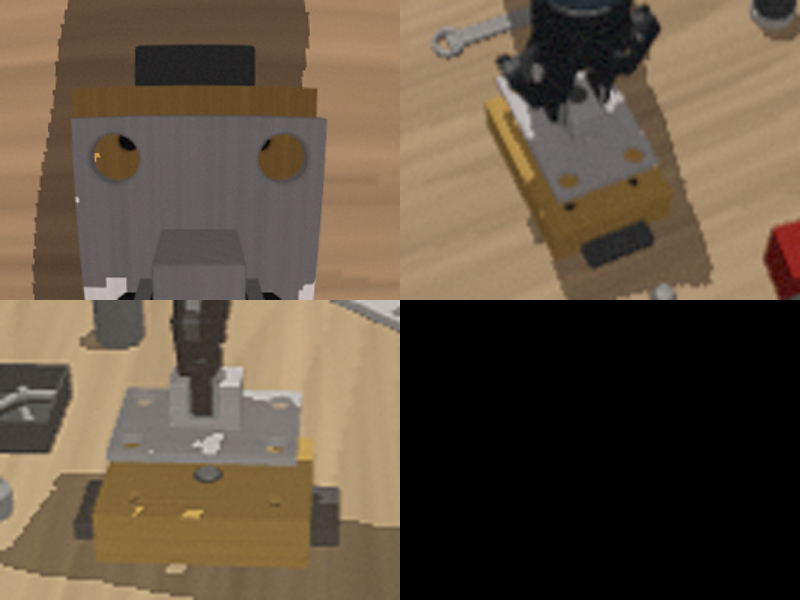

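The cover is held level above the holder. Wrist crop: cover holes at (116,157) and (282,157). Scene crop: cover holes (568,181), (634,155) and holder holes (569,205), (633,182). Side crop: cover holes (133,445), (276,449), (145,401), (281,403) and holder holes (137,497), (275,502). Now I'll compare them numerically.

Run:
```python
from h import *
w,s,d=load('w6'),load('s6'),load('d6')
W=lambda x,y:(130+x/1.504-.2,40+y/1.5-.2); S=lambda x,y:(215+(x-400)*.3-.35,170+y*.3-.35); D=lambda x,y:(180+x*.3-.35,165+(y-300)*.3-.35)
zt=.2697-.193+.008
def show(n,c,px,z):
    k=np.array([onz(c,*q,z)[:2] for q in px]);print(n,(k*1000).round(1).tolist())
show('w cover +x',w,[W(116,157),W(282,157)],zt)
show('s cover +x',s,[S(568,181),S(634,155)],zt)
show('s holder +x',s,[S(569,205),S(633,182)],.04)
show('d cover',d,[D(133,445),D(276,449),D(145,401),D(281,403)],zt)
show('d holder',d,[D(137,497),D(275,502)],.04)
# darkest-pixel check inside the see-through holes
yaw=np.radians(-.85);Rm=np.array([[np.cos(yaw),-np.sin(yaw)],[np.sin(yaw),np.cos(yaw)]])
for ctr in((.587,-.002),(.5873,-.0035)):
    print(ctr,[np.round(proj(w,[*(np.array(ctr)+Rm@np.array([.05,y])),.04]),1).tolist() for y in(.03,-.03)])
g=cv2.cvtColor(w['img'],cv2.COLOR_RGB2GRAY)
for x0 in(195,300):
    r=g[125:162,x0:x0+30];y,x=np.where(r<25);print('dark',len(x),x0+x.min() if len(x) else 0,x0+x.max(),125+y.min(),125+y.max(),x0+x.mean(),125+y.mean())
```

```text
w cover +x [[638.0, 24.6], [637.1, -33.8]]
s cover +x [[638.2, -36.9], [638.7, 23.1]]
s holder +x [[636.5, -34.2], [639.2, 24.8]]
d cover [[634.3, 32.0], [536.2, 34.1], [634.1, -29.5], [535.0, -29.6]]
d holder [[634.6, 29.1], [537.1, 32.1]]
(0.587, -0.002) [[214.9, 135.3], [303.7, 135.2]]
(0.5873, -0.0035) [[217.1, 134.8], [305.9, 134.7]]
dark 59 210 219 131 139 213.9322033898305 135.40677966101694
dark 13 304 308 134 139 306.3076923076923 136.69230769230768
```

Request:
move_arm:
  moves:
    - {"gripper": 0,"x": -0.2,"y": 0,"z": 0.8,"roll": 0}
    - {"gripper": 0,"x": 0,"y": 0,"z": 0.7,"roll": 0}
    - {"gripper": 0,"x": 0,"y": 0,"z": 0,"roll": 0}
    - {"gripper": 0,"x": 0,"y": 0,"z": 0,"roll": 0}
    - {"gripper": 0,"x": 0,"y": 0,"z": 0,"roll": 0}

```text
time_s: 17.45
eef_pos: [0.5872, -0.001, 0.2544]
eef_rot: [0.0, -0.702, 0.712, -0.0]
wrist_force: [-0.1, -0.0, -3.9]
opening: 0.318
```

Run:
```python
from h import *
c=shot('wrist','w7');s=shot('scene','s7');d=shot('side','d7');o,T=obs();print(o['time_s'],T[:3,3],np.degrees(np.arctan2(T[1,0],T[0,0])),o['wrist_force'])
B=lambda i:cv2.cvtColor(i,cv2.COLOR_RGB2BGR)
a=np.zeros((600,800,3),np.uint8)
a[:300,:400]=cv2.resize(B(c['img'][100:190,200:320]),(400,300),interpolation=2);a[:300,400:]=cv2.resize(B(s['img'][170:260,215:335]),(400,300),interpolation=2);a[300:,:400]=cv2.resize(B(d['img'][165:255,180:300]),(400,300),interpolation=2);a[300:,400:]=cv2.resize(B(d['img']),(400,300));cv2.imwrite('pics/c7.png',a)
yaw=np.radians(-.85);Rm=np.array([[np.cos(yaw),-np.sin(yaw)],[np.sin(yaw),np.cos(yaw)]])
```

```text
17.6 [ 0.58717094 -0.00097654  0.25441002] -90.79912222880812 [ 0.14605836 -0.47091895 -2.88292354]
```

View pics/c7.png

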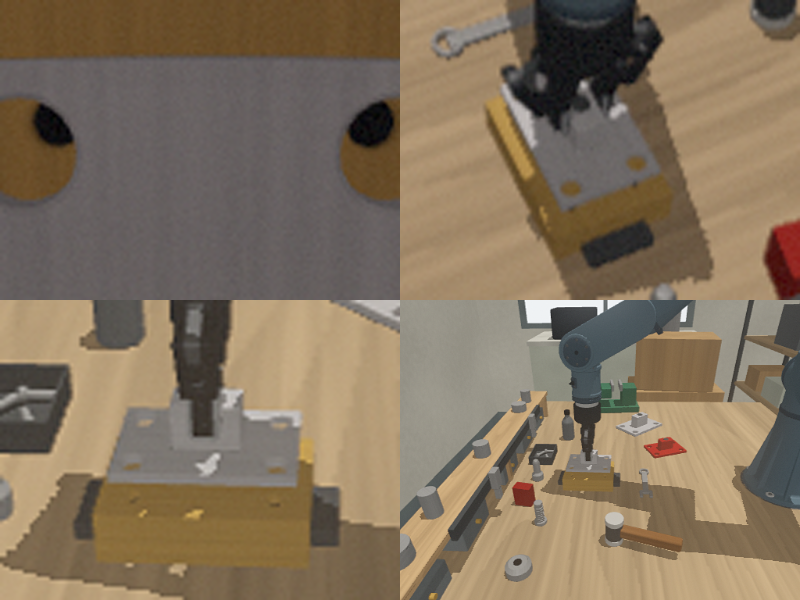

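Run:
```python
from h import *
c=load('w7');P=lambda x,y:(200+x*.3-.35,100+y*.3-.35)
f=lambda x,y,z:(onz(c,*P(x,y),z)[:2]*1000).round(1)
z=.2544-.193+.008
print('cover right/left inner edges',f(76,150,z),f(341,150,z))
print('cover top/bottom of hole, left',f(24,97,z),f(24,203,z))
print('holder outer edges',f(34,118,.04),f(393,118,.04),'near edges',f(60,146,.04),f(366,146,.04))
```

```text
cover right/left inner edges [637.8  19.6] [637.2 -22.4]
cover top/bottom of hole, left [646.5  27.6] [629.4  28.4]
holder outer edges [639.6  31.4] [638.8 -36.2] near edges [634.1  26.6] [633.4 -31.1]
```

The cover is within about 1 mm. One last nudge, then I'll let it settle.

Request:
move_arm:
  moves:
    - {"gripper": 0,"x": 0.1,"y": -0.05,"z": 0,"roll": 0}
    - {"gripper": 0,"x": 0,"y": 0,"z": 0,"roll": 0}
    - {"gripper": 0,"x": 0,"y": 0,"z": 0,"roll": 0}
    - {"gripper": 0,"x": 0,"y": 0,"z": 0,"roll": 0}
    - {"gripper": 0,"x": 0,"y": 0,"z": 0,"roll": 0}

```text
time_s: 18.23
eef_pos: [0.5876, -0.002, 0.2542]
eef_rot: [-0.0, -0.702, 0.712, 0.0]
wrist_force: [-0.0, -0.8, -3.2]
opening: 0.312
```

Run:
```python
from h import *
o,T=obs();print(T.round(4).tolist(),o['wrist_force'],np.abs(o['dq']).max());print(ctrl.hand_in())
```

```text
[[-0.014, -0.9999, -0.0, 0.5876], [-0.9999, 0.014, 0.0, -0.002], [-0.0, 0.0, -1.0, 0.2542], [0.0, 0.0, 0.0, 1.0]] [-0.04341015 -0.80168432 -3.15379655] 0.0011265527879101213
the job is handed in; nothing more can be done
None
```

I handed in the job at about 18 s, with the arm still holding the cover level above the holder.

- **Pin:** I gripped the mallet by its head and pressed the pin down until it stopped hard, about 42.8 mm above the bench, under roughly 18 N. A later side view showed it low in the holder.
- **Mallet:** It is back standing on its face where it started, clear of the holder.
- **Cover:** I took the smaller grey plate, which measured 130 × 90 mm. Its underside is about 21 mm above the holder's top face. The arm was still, and the wrist force of about 3–4 N was just the cover's weight, so it is touching nothing.
- **Hole alignment:** Before the last 1 mm nudge, the wrist view put the cover's holes about 1 mm off the holder's in both x and y. I corrected for that but took no picture afterwards.
- **Disagreements:** The cameras differed by 1–2 mm on the sideways position and by about 1 mm on the cover's height. I went mainly by the close wrist view.
- **Refused move:** My first batch of moves was refused for missing fields. Nothing moved, and I sent it again with every field filled in.

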